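Close up a battery-pack clamping jig at its length mark

TASK

The glued battery pack is in its clamping jig: close the jig up. First swing the cover fully down over the pack; then push the sliding clamp leg against its spring until the red pointer on it lines up with the orange length mark, and hold it there while you squeeze the red cam lever fully closed against the leg. Do not let go: finish still gripping the leg, with the pointer on the mark and the lever shut, and leave the things lying round the jig alone.

Things in the scene. Friction and masses are not known exactly. Their poses are not given: they have to be found in the camera images.
- jig: Clamping jig, fixed to the bench: grey base 130 (x) by 405 (y) by 12 mm. Origin on the bench, on the centre line, at the -y end of the blue pack (72 wide, y = 0 to +190, top 52 mm above the bench). The steel guide bar (10 wide, top at 34 mm) runs from y = -182 to -8 mm. At yaw 0 its axes are the world's; yaw varies by 0.25 rad either way.
- cover (a joint): Hinge angle of the cover, rad: 0 = shut, lying level on the jig; starts raised at 1.1 to 1.6 (1.57 = upright), opens to 1.75. The hinge is stiff (about 2 N at the free edge) and the cover stays where it is left.
- cover_hinge (a point): Point on the cover's hinge line at the middle of its length: 50 mm to the -x side (robot side) of the jig's centre line, 96 mm along +y, 55.5 mm above the bench. The hinge line runs along the jig's y.
- cover_tab (a point): Middle of the red tab (40 mm in y, 14 wide, 5 thick) at the cover's free edge, 105 mm from the hinge line. The cover is a dark frame with a clear pane, 168 mm long, 94 wide, 5 thick. It is raised up and back towards the robot, so it is pushed shut from the robot's side: forward over the pack, then down.
- clamp_leg: Sliding clamp leg with lever and pressure pad; slides along the jig's y only, axes as the jig's. Origin: jig's centre line, bench height, in the rear (-y) face of the jaw plate. Jaw plate (aluminium): x = -55 to 55, y = 0 to 8, z = 26 to 66 mm. Dark steel stem behind it: x = -12 to 8, y = -46 to 0, z = 36 to 70. Below z = 36 the leg is x = -12 to 20 wide and rides the guide bar.
- leg_grip (a point): Point on the leg midway between the faces to squeeze together along x: (3, -14, 54) mm in the leg's frame. Shut, the squeeze is 30 mm wide: stem face x = -12, lever face x = 18. Fingers on both sides of stem and lever, behind the jaw plate, push the leg to +y: drag 1.5 N, and once the pad meets the pack a spring of 4 N plus 0.2 N per mm; let go with the lever open it springs back.
- leg_line (a point): Tip of the red pointer on the leg, low on its -x side: x = -26, y = -36 mm in the leg's frame, 20 mm above the bench.
- length_mark (a point): Inner tip of the orange rider on the paper scale on the -x side of the guide bar (rider 30 by 14 mm, top with its screw 25 mm above the bench). The pointer is on the mark when both have the same y in the jig's frame; that lies towards +y from the leg's start. There the spring is compressed 8 to 20 mm.
- cam_lever (a joint): Angle of the red cam lever, rad: 0 = shut, upright against the stem's +x side; starts open at 0.5 to 0.65 (limit 0.7), its tip leaning out to +x. It needs 3 N at the tip at first and up to about 12 N as the cam bites; once shut it stays shut.
- lever_tip (a point): Outer (+x) face of the red cam lever 2 mm below its tip. The lever is 22 mm wide (y = -27 to -5 mm in the leg's frame), 8 thick; its pivot runs along y at x = 14, z = 22 mm in the leg's frame, its tip is 44 mm from the pivot. Open, the tip stands 20 to 27 mm farther out than shut.
- hex_set: Teal folding hex-key set, 98 by 34 by 26 mm, loose; origin under its middle. Leave alone.
- controller: Aluminium motor-controller box with ribs, 62 by 88 by 35 mm, loose; origin under its middle. Leave alone.
- screwdriver: Screwdriver with a yellow and black handle (95 mm long, 29 thick) and a 100 mm steel shaft, loose; origin where handle and shaft meet, on the bench; shaft along its +x. Leave alone.

How it is judged:
By the outcome, as a careful person would: the job done as asked, in the order asked, and still so for the second after the job is handed in, while the arm keeps its last pose, push and grip.
It also fails if it takes over 48 s, if anything falls off the work surface, if the arm or the gripper's body presses on something with over 40 N, if the wrist force passes 120 N, or if a joint passes its speed limit or range.

ROBOT

A 6-joint arm with a two-finger parallel gripper is mounted at the origin on the work surface. World frame = base frame: x ahead of the robot, y to its left, z up, the work surface at z = 0. Lengths are in m, angles in rad, forces in N, time in s.
With the tool pointing down it reaches from about 0.3 to 0.875 m from the base axis. Payload 6.4 kg.
Tool frame: the origin (TCP) lies on the centre line of the jaws, within the pads' length; the fingertips stand ctrl.tip_extent ahead of it and the grasp point (between the pads) lies 8 mm behind it (ctrl.tip_extent is the distance from the TCP to the fingertips, in m); z points along the fingers, y is the line along which they close (so a half turn about z gives the same grasp; the last joint's range is limited). The gripper opens to 85 mm and grips with 20 to 120 N. Pads are 22 mm wide; open, the fingers measure 114 mm over their backs; the gripper's body (76 mm by 85 mm) begins 54 mm behind the grasp point. The pads swing forward as they close: fully open they stand 13 mm farther back than shut.
Start: joints at [0.95, 0.181, 1.607, -0, 1.354, -0.206], TCP at [0.232, 0.526, 0.242] pointing down, gripper open.
Joint ranges: [-2.99, 2.99], [-0.89, 2.07], [0.3, 2.58], [-1.14, 4.28], [0, 2.63], [-3.12, 3.12]. Speed limits (rad/s): [2.57, 2.57, 3.01, 3.14, 3.14, 3.14].

INTERFACE

Orientations are given as a unit quaternion [w, x, y, z].
In Python, from bench import ctrl gives the robot as it stands.
- The arm moves only by the shell command python3 -m handwheel 'ROWS'. ROWS is JSON, a list of rows, each a list of 7 numbers: the turn, a rotation vector about the tool's x, y, z as a fraction of full scale, then the shift along the tool's x, y, z as a fraction of full scale, then the opening, from 0 (shut) to 1 (fully open). In form: [[rx, ry, rz, x, y, z, jaw], ...]. A call has exactly 8 rows; each row shifts and turns the commanded pose from where the row before left it, along the tool's axes as they then stand; what a row does not reach is not made up. Full scale, the value 1, is 300 mm for a shift and pi rad for a turn. A row lasts 1/10 s, in which the tool goes at most 50 mm and 8.59 degrees, less where a joint would pass 70% of its speed; a pose out of reach is approached as far as the arm can. A call with a number of a shift or a turn outside -1 to 1 is refused whole. A call with a gripper value outside its range is refused whole. The fingers move at their own pace and stop on an object; the grip force is fixed at half the most. Time passes only in rows, so rows that do not move let the fingers close, or fill a call up. It gives the time, the measured TCP pose, the force, the opening and the grip force at its end, in the units of the state.
- ctrl.get_obs(): the state, without advancing time (a new reading comes with each control period).
- ctrl.camera(name): name is "scene" or "side" or "wrist"; returns the picture (400x640x3 uint8, blue, green, red); there is no depth.
- ctrl.camera_model(name): a dict with "camera_matrix" (3x3 intrinsics, pixels), "dist_coeffs" ([k1, k2, p1, p2, k3] as OpenCV has them; the pictures are not rectified), "cam_to_world" (4x4, takes a point from camera to world coordinates). Camera axes: x right, y up, looking along -z (the intrinsics and any distortion apply to the point x, -y, -z); pixel columns grow to the right and rows downward; lengths in m; the calibration is good to about 2 mm. A picture is of the moment at which its call begins: read the wrist's pose just before it. camera_model takes no time and is no camera call; for the wrist camera it gives the pose at the moment of the call.
- ctrl.hand_in(): hands the job in; it is judged then, once.
The state is a dict: "time_s": time; "q": joint angles; "dq": joint speeds; "joint_efforts": joint torques, N m; "eef_pos": TCP position; "eef_rot": TCP orientation; "wrist_force": force on the tool from outside, world axes, zero at the start; "torque": the same for the moment, N m; "opening": opening from 0.0 (shut) to 1.0 (fully open); "grasp_force": force on a finger pad.
Only numpy, scipy, OpenCV 4.12 (cv2) and the standard library are available. Lean on these libraries where they do the work, as an engineer would, in place of code of your own. Each camera call takes 0.05 s, during which the arm holds its last target. There are 200 camera calls.

## Working session

There is one attempt and no reset: what is moved stays moved. The work goes in short steps, Python scripts to look and compute and a shell command to move; the robot and the scene stay as the last step left them, time stands still between calls to the robot, and variables do not carry over. Pictures are saved under pics/ and viewed, at most 10 in all, crops included, and the job is handed in when it is done.

```bash
ls; mkdir -p pics; python3 - <<'E'
from bench import ctrl
import cv2,numpy as np
np.set_printoptions(precision=4,suppress=True)
print(ctrl.get_obs(),ctrl.tip_extent)
for n in("scene","side"):
    cv2.imwrite(f"pics/{n}0.png",ctrl.camera(n)); m=ctrl.camera_model(n); print(n,m)
print(ctrl.camera_model("wrist"))
E
```

```text
pics
{'time_s': 0.0, 'q': array([ 0.9497,  0.1815,  1.608 ,  0.    ,  1.3538, -0.2063]), 'dq': array([-0.0007,  0.0018, -0.0002, -0.0011, -0.0005,  0.0005]), 'joint_efforts': array([  0.0005, -44.4871, -35.1337,  -0.0002,   0.0091,   0.    ]), 'eef_pos': array([0.2314, 0.5258, 0.2414]), 'eef_rot': array([-0.0004,  0.2059,  0.9786, -0.0008]), 'wrist_force': array([-0.1984,  0.3291,  0.5415]), 'torque': array([-0.0353, -0.033 ,  0.0192]), 'grasp_force': 0.0, 'opening': 0.9999354812326648} 0.011
scene {'camera_matrix': array([[364.9378,   0.    , 322.9236],
       [  0.    , 364.9378, 204.6873],
       [  0.    ,   0.    ,   1.    ]]), 'dist_coeffs': array([-0.0052,  0.    ,  0.    ,  0.    ,  0.    ]), 'cam_to_world': array([[ 0.1951, -0.5679,  0.7996,  1.2445],
       [ 0.9806,  0.1305, -0.1466, -0.1966],
       [-0.0211,  0.8127,  0.5823,  0.4974],
       [ 0.    ,  0.    ,  0.    ,  1.    ]])}
side {'camera_matrix': array([[519.7961,   0.    , 311.637 ],
       [  0.    , 519.7961, 204.7505],
       [  0.    ,   0.    ,   1.    ]]), 'dist_coeffs': array([-0.0481,  0.    ,  0.    ,  0.    ,  0.    ]), 'cam_to_world': array([[-0.9272,  0.2445, -0.2837,  0.3799],
       [-0.3744, -0.6222,  0.6875,  0.5641],
       [-0.0085,  0.7437,  0.6685,  0.6903],
       [ 0.    ,  0.    ,  0.    ,  1.    ]])}
{'camera_matrix': array([[312.1141,   0.    , 322.5451],
       [  0.    , 312.1141, 198.4831],
       [  0.    ,   0.    ,   1.    ]]), 'dist_coeffs': array([-0.028,  0.   ,  0.   ,  0.   ,  0.   ]), 'cam_to_world': array([[ 0.4034, -0.8645, -0.2998,  0.1536],
       [ 0.915 ,  0.3807,  0.1336,  0.5592],
       [-0.0014, -0.3282,  0.9446,  0.3726],
       [ 0.    ,  0.    ,  0.    ,  1.    ]])}
```

View pics/scene0.png

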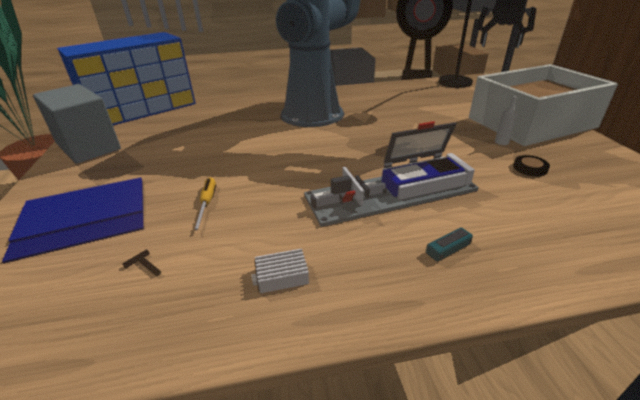

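View pics/side0.png

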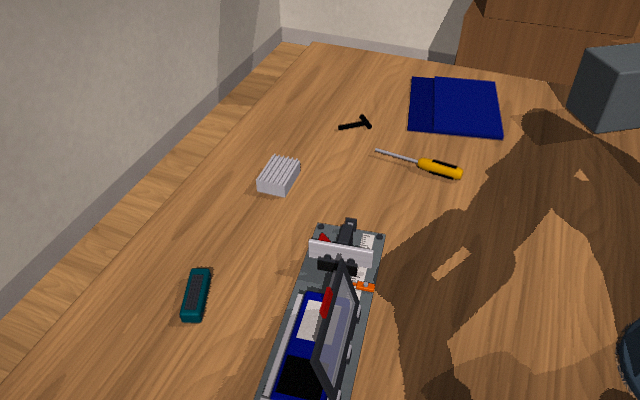

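The scene view shows the jig at about (305–478, 150–222): cover raised, red tab at (427,126), leg near (350,185). The side view shows the jaw plate at (340,250), the orange rider at (365,287) and the tab at (327,302). I'll enlarge both.

```bash
cat > h.py <<'E'
import cv2,numpy as np
np.set_printoptions(precision=4,suppress=True)
def ray(m,uv):
    K,d,T=np.array(m["camera_matrix"]),np.array(m["dist_coeffs"]),np.array(m["cam_to_world"])
    p=cv2.undistortPoints(np.array([[uv]],float),K,d)[0,0]
    r=T[:3,:3]@np.array([p[0],-p[1],-1]); return T[:3,3],r
def plane(m,uv,z):
    o,r=ray(m,uv); return o+r*(z-o[2])/r[2]
def two(m1,a,m2,b):
    o1,r1=ray(m1,a);o2,r2=ray(m2,b)
    s=np.linalg.lstsq(np.c_[r1,-r2],o2-o1,rcond=None)[0]
    return (o1+r1*s[0]+o2+r2*s[1])/2, np.linalg.norm(o1+r1*s[0]-o2-r2*s[1])
def proj(m,P):
    T=np.linalg.inv(np.array(m["cam_to_world"]));c=T[:3,:3]@np.array(P)+T[:3,3]
    return cv2.projectPoints(np.array([[c[0],-c[1],-c[2]]]),np.zeros(3),np.zeros(3),np.array(m["camera_matrix"]),np.array(m["dist_coeffs"]))[0].ravel()
E
python3 - <<'E'
import cv2,numpy as np
a=cv2.imread("pics/scene0.png")[115:230,295:485];b=cv2.imread("pics/side0.png")[212:400,255:395]
a=cv2.resize(a,None,fx=2.36,fy=2.36,interpolation=2);b=cv2.resize(b,None,fx=2.5,fy=2.5,interpolation=2)
c=np.zeros((600,800,3),np.uint8);c[:a.shape[0],:a.shape[1]]=a;c[:b.shape[0],450:450+b.shape[1]]=b
for n in("scene0","side0"):
    h=cv2.cvtColor(cv2.imread(f"pics/{n}.png"),cv2.COLOR_BGR2HSV)
    for k,l,u in(("red",(0,170,60),(5,255,255)),("orange",(8,200,150),(16,255,255))):
        N,_,s,ce=cv2.connectedComponentsWithStats(cv2.inRange(h,l,u))
        print(n,k,[(s[i].tolist(),ce[i].round(1).tolist()) for i in range(1,N) if s[i,4]>12 and s[i,4]<400 and s[i,0]<480])
cv2.imwrite("pics/c1.png",c)
E
```

```text
scene0 red [([419, 122, 15, 7, 40], [426.0, 124.2]), ([347, 191, 7, 4, 16], [349.9, 192.8])]
scene0 orange []
side0 red [([318, 233, 12, 9, 55], [323.1, 237.6]), ([320, 287, 13, 32, 216], [325.9, 302.6])]
side0 orange [([353, 281, 22, 11, 129], [364.4, 286.3])]
```

View pics/c1.png

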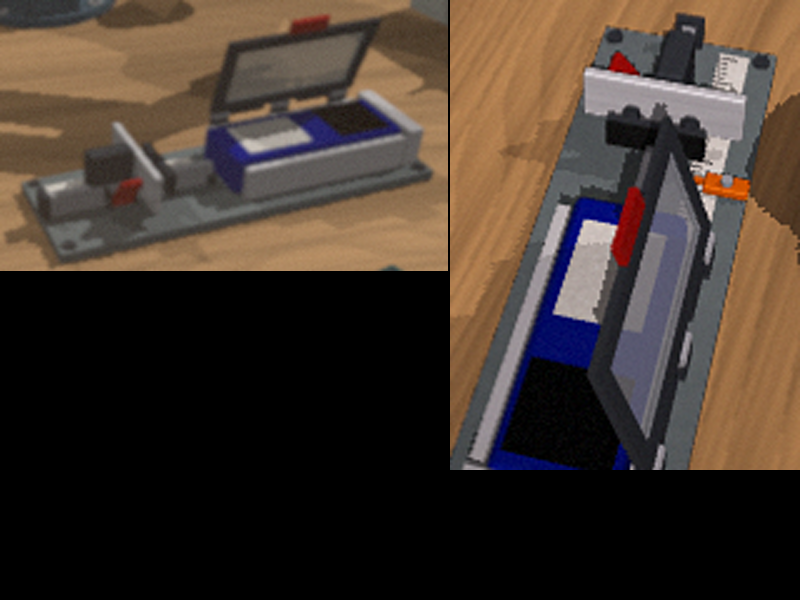

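The enlarged crops show the base corners, jaw plate top corners, pack corner and tab clearly enough to mark them by hand.

```bash
python3 - <<'E'
from bench import ctrl
from h import *
S=ctrl.camera_model("scene");D=ctrl.camera_model("side")
A=plane(D,(316.2,223.2),.012);B=plane(D,(385.8,234),.012)
print("side -y+x",A,"-y-x",B,np.linalg.norm(A-B))
a=plane(S,(321.3,223),.012);b=plane(S,(304.3,193.4),.012);c=plane(S,(477.2,188.3),.012)
print("scene",a,b,c,np.linalg.norm(a-b),np.linalg.norm(a-c))
print("yaw",[np.arctan2(v[1],v[0]) for v in(A-B,a-b)],np.arctan2(*-(c-a)[:2]*[1,-1]))
print("jaw",plane(D,(309,240),.066),plane(D,(373,250.8),.066))
print("pack +x -y",plane(D,(305.8,290.8),.052))
print("tab",two(S,(426,124.2),D,(325.9,302.6)))
print("rider",plane(D,(364.4,286.3),.02), "lever",two(S,(349.9,192.8),D,(323.1,237.6)))
E
```

```text
side -y+x [ 0.6404 -0.0886  0.012 ] -y-x [ 0.511  -0.1088  0.012 ] 0.1310046582153651
scene [ 0.643  -0.0908  0.012 ] [ 0.5225 -0.1087  0.012 ] [0.5947 0.2999 0.012 ] 0.12182454150708077 0.39373896589620594
yaw [np.float64(0.15504413188720964), np.float64(0.14757103959134935)] 0.12304090518217906
jaw [0.616  0.0053 0.066 ] [ 0.5094 -0.0103  0.066 ]
pack +x -y [0.5844 0.0963 0.052 ]
tab (array([0.5198, 0.1808, 0.1565]), np.float64(0.0005674130017830511))
rider [0.5087 0.0288 0.02  ] lever (array([ 0.6013, -0.0191,  0.0526]), np.float64(0.0030285467736981685))
```

```bash
python3 -m handwheel '[[0,0,0.0462,0,0,0,0],[0,0,0.0462,0,0,0,0],[0,0,0.0462,0,0,0,0],[0,0,0.0462,0,0,0,0],[0,0,0.0462,0,0,0,0],[0,0,0.0462,0,0,0,0],[0,0,0.0462,0,0,0,0],[0,0,0,0,0,0,0]]'
cat > st.py <<'E'
from bench import ctrl
from h import *
from scipy.spatial.transform import Rotation as R
Y=.14;O=np.array([.5488,.0913,0]);J=np.array([[np.cos(Y),np.sin(Y),0],[-np.sin(Y),np.cos(Y),0],[0,0,1]])
def st():
    s=ctrl.get_obs();q=s["eef_rot"];r=R.from_quat([*q[1:],q[0]]).as_matrix()
    print("t",round(s["time_s"],2),"tcp jig mm",J@(s["eef_pos"]-O)*1000,"F jig",J@s["wrist_force"],"op",round(s["opening"],3),"g",s["grasp_force"],"yaw",np.arctan2(r[1,1],r[0,1]),"z",r[:,2],"q6",s["q"][5])
if __name__=="__main__": st()
E
python3 st.py
```

```text
time_s: 0.9
eef_pos: [0.2315, 0.526, 0.2418]
eef_rot: [0.0, 0.656, 0.754, -0.0]
wrist_force: [0.1, -0.1, 0.0]
opening: -0.002
grasp_force: 0.0
t 0.9 tcp jig mm [-253.5019  474.7307  241.8041] F jig [ 0.1048 -0.0928  0.045 ] op -0.002 g 0.0 yaw 0.13869967055146765 z [-0.0006 -0.0008 -1.    ] q6 0.810989648952368
```

```bash
python3 -m handwheel '[[0,0,0,-0.15,0.06,0,0],[0,0,0,-0.15,0.06,0,0],[0,0,0,-0.15,0.06,0,0],[0,0,0,-0.15,0.06,0,0],[0,0,0,-0.15,0.06,0,0],[0,0,0,-0.15,0.06,0,0],[0,0,0,-0.15,0.06,0,0],[0,0,0,-0.15,0.06,0,0]]'|tail -0
python3 st.py
```

```text
t 1.7 tcp jig mm [-109.0501  113.086   242.3724] F jig [1.0621 1.1903 0.9867] op -0.001 g 0.0 yaw 0.1446547593640212 z [ 0.0004  0.0001 -1.    ] q6 0.01559601923871164Exception ignored on flushing sys.stdout:
BrokenPipeError: [Errno 32] Broken pipe
```

```bash
python3 -m handwheel '[[0,0,0,-0.057,0.05,0,0],[0,0,0,0,0,0.09,0],[0,0,0,0,0,0.09,0],[0,0,0,0,0,0.085,0],[0,0,0,0,0.03,0,0],[0,0,0,0,0,0,0],[0,0,0,0,0,0,0],[0,0,0,0,0,0,0]]' >/dev/null
python3 st.py; python3 - <<'E'
from bench import ctrl
import cv2,numpy as np
a=ctrl.camera("wrist");b=ctrl.camera("side")[200:400,240:440]
cv2.imwrite("pics/w1.png",np.hstack([cv2.resize(a,(496,310)),cv2.resize(b,(300,300))[:300].__class__(np.vstack([cv2.resize(b,(300,300)),np.zeros((10,300,3),np.uint8)]).shape,np.uint8,np.vstack([cv2.resize(b,(300,300)),np.zeros((10,300,3),np.uint8)]))]))
E
```

```text
t 2.5 tcp jig mm [-84.2367  97.9333 164.3089] F jig [-0.2618 -0.6264  0.395 ] op 0.001 g 0.0 yaw 0.1410382481139305 z [ 0.0026  0.0003 -1.    ] q6 -0.01379807582287372
```

View pics/w1.png

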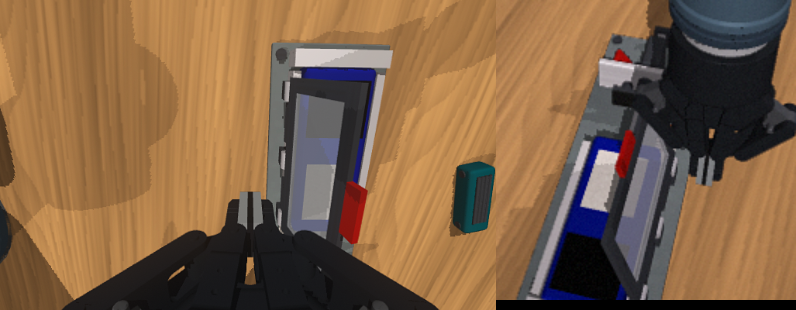

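The wrist view shows the closed fingers at (250,200) behind the cover and the red tab at (352,210), clear of contact. Next I push the cover over along its arc.

```bash
python3 -m handwheel '[[0,0,0,0,0.093,0,0],[0,0,0,0,0.093,0.007,0],[0,0,0,0,0.038,0.017,0],[0,0,0,0,0.038,0.017,0],[0,0,0,0,0.0325,0.026,0],[0,0,0,0,0.0325,0.026,0],[0,0,0,0,0.025,0.033,0],[0,0,0,0,0.025,0.033,0]]' >/dev/null
python3 st.py;  python3 -m handwheel '[[0,0,0,0,0.016,0.038,0],[0,0,0,0,0.016,0.038,0],[0,0,0,0,0.006,0.041,0],[0,0,0,0,0.006,0.03,0],[0,0,0,0,0,0.01,0],[0,0,0,0,0,0,0],[0,0,0,0,0,0,0],[0,0,0,0,0,0,0]]' ;python3 st.py
```

```text
t 3.4 tcp jig mm [ 28.2007  97.8631 114.1927] F jig [-0.7104 -0.2146  0.4815] op 0.001 g 0.5440569294296438 yaw 0.14010397554365045 z [-0.0002 -0.0001 -1.    ] q6 -0.010538405057425718
time_s: 4.2
eef_pos: [0.5754, 0.1939, 0.0689]
eef_rot: [-0.0, 0.656, 0.755, -0.0]
wrist_force: [-4.7, -1.7, 11.9]
opening: -0.003
grasp_force: 5.6
t 4.2 tcp jig mm [40.6307 97.8842 68.9303] F jig [-4.9388 -1.0192 11.8833] op -0.003 g 5.649563821728928 yaw 0.14033513233411904 z [-0.0009 -0.0004 -1.    ] q6 -0.010263708445480642
```

```bash
python3 -m handwheel '[[0,0,0,0,0,0.007,0],[0,0,0,0,0,0.007,0],[0,0,0,0,0,0,0],[0,0,0,0,0,0,0],[0,0,0,0,0,0,0],[0,0,0,0,0,0,0],[0,0,0,0,0,0,0],[0,0,0,0,0,0,0]]' >/dev/null;python3 st.py
python3 -m handwheel '[[0,0,0,0,0,-0.1,0],[0,0,0,0,0,-0.15,0],[0,0,0,0,0,-0.15,1],[0,0,0,-0.15,-0.03,0,1],[0,0,0,-0.15,-0.03,0,1],[0,0,0,-0.15,-0.03,0,1],[0,0,0,-0.15,-0.03,0,1],[0,0,0,0,0,0,1]]' >/dev/null;python3 st.py
python3 - <<'E'
from bench import ctrl
import cv2,numpy as np
for i in range(1):
    np.savez("pics/w2.npz",**ctrl.camera_model("wrist"))
    a=ctrl.camera("wrist");b=ctrl.camera("side");c=ctrl.camera("scene")
    for n,x in zip("abc",(a,b,c)): cv2.imwrite(f"pics/2{n}.png",x)
o=np.zeros((600,800,3),np.uint8);o[:400,:640]=a;o[400:600,:300]=cv2.resize(b[212:362,235:400],(300,200))[:200];o[400:600,310:710]=cv2.resize(c[130:230,295:495],(400,200))
cv2.imwrite("pics/v2.png",o)
E
```

```text
t 5.0 tcp jig mm [40.8546 97.8824 68.5466] F jig [-18.0821  -1.3723  37.7698] op -0.002 g 19.261612618574873 yaw 0.1408641048050357 z [-0.0007 -0.0009 -1.    ] q6 -0.010253196380609375
t 5.8 tcp jig mm [  3.9941 -87.0305 183.4475] F jig [-0.4114 -0.0828  0.2478] op 0.993 g 0.0 yaw 0.13451873306143072 z [-0.0004 -0.0017 -1.    ] q6 -0.33295239254738856
```

View pics/v2.png

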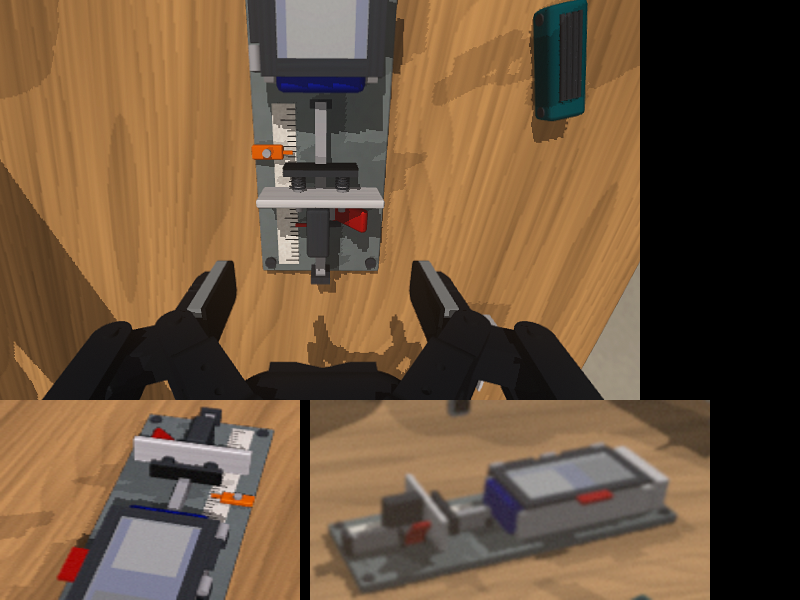

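The cover lies flat. In the wrist view the rider's inner tip is near (296,152), the pointer near (298,225) and the jaw plate's top at y≈203. The lever is at (352,218). Next I measure these in the jig frame.

```bash
cat > meas.py <<'E'
from st import *
def comps(im,l,u,mn=4):
    h=cv2.cvtColor(im,cv2.COLOR_BGR2HSV);N,L,s,c=cv2.connectedComponentsWithStats(cv2.inRange(h,l,u))
    return [(s[i],c[i],np.argwhere(L==i)[:,::-1]) for i in range(1,N) if s[i,4]>=mn]
jg=lambda p:J@(p-O)*1000
E
python3 - <<'E'
from meas import *
m=dict(np.load("pics/w2.npz"));a=cv2.imread("pics/2a.png")
f=lambda uv,z:jg(plane(m,uv,z))
print("base corners",f((262,271),.012),f((379,271),.012)," jaw top",f((257,207),.066),f((383,207),.066), "jawtopfront",f((257,188),.066),f((383,188),.066))
print("pack top -y face",f((278,92),.035),f((366,92),.035))
for s,c,p in comps(a,(8,180,120),(18,255,255)): 
    if s[4]<900:print("or",s,c,f(p[p[:,0].argmax()],.016))
for s,c,p in comps(a,(0,150,60),(6,255,255)):
    if s[4]<900:print("red",s,c,f(p[p[:,0].argmin()],.02),"right",p[p[:,0].argmax()],f(p[p[:,0].argmax()],.059))
E
```

```text
base corners [ -65.0296 -194.3351   12.    ] [  66.058  -195.0363   12.    ]  jaw top [-52.4433 -97.1189  66.    ] [ 54.9593 -97.7239  66.    ] jawtopfront [-51.1655 -80.1634  66.    ] [ 53.9756 -80.7643  66.    ]
pack top -y face [-33.9125  -4.4382  35.    ] [40.914  -4.8848 35.    ]
or [251 145  42  15 403] [268.5831 151.3052] [-25.7739 -58.6341  16.    ]
red [334 209  34  24 553] [352.9277 218.4014] [  14.9495 -129.2423   20.    ] right [367 213] [  42.5874 -105.9745   59.    ]
red [295 223  12   4  44] [300.75   224.5682] [ -25.2418 -135.7435   20.    ] right [306 224] [ -11.448  -116.2419   59.    ]
```

```bash
python3 -m handwheel '[[0,0,0,-0.107,0.02,0,1],[0,0,0,0,0,0.12,1],[0,0,0,0,0,0.12,1],[0,0,0,0,0,0.12,1],[0,0,0,0,0,0.05,1],[0,0,0,0,0,0.04,1],[0,0,0,0,0,0,1],[0,0,0,0,0,0,1]]' >/dev/null;python3 st.py
```

```text
t 6.75 tcp jig mm [  12.1386 -114.2065   50.0333] F jig [-0.4079 -0.303   0.2864] op 0.998 g 0.0 yaw 0.1406521542726102 z [ 0.0019 -0.0004 -1.    ] q6 -0.3810728220702865
```

```bash
python3 -m handwheel '[[0,0,0,0.02,-0.003,0,1],[0,0,0,0.034,0,0,1],[0,0,0,0.034,0,0.004,1],[0,0,0,0.034,0,0,1],[0,0,0,0.034,0,0,1],[0,0,0,0.034,0,0,1],[0,0,0,0.034,0,0,1],[0,0,0,0,0,0,1]]' >/dev/null;python3 st.py
python3 - <<'E'
from bench import ctrl
import cv2,numpy as np
np.savez("pics/w3.npz",**ctrl.camera_model("wrist"))
a=ctrl.camera("wrist");b=ctrl.camera("side")
cv2.imwrite("pics/3a.png",a)
o=np.zeros((600,800,3),np.uint8);o[:400,:640]=a;o[400:600,:300]=cv2.resize(b[212:362,235:400],(300,200))
cv2.imwrite("pics/v3.png",o)
E
```

```text
t 7.55 tcp jig mm [ 10.136  -45.7262  47.6023] F jig [ 0.9203 -2.9501  2.1331] op 1.002 g 1.3793380558490753 yaw 0.1415120784395344 z [ 0.0001 -0.     -1.    ] q6 -0.26698959680823303
```

View pics/v3.png

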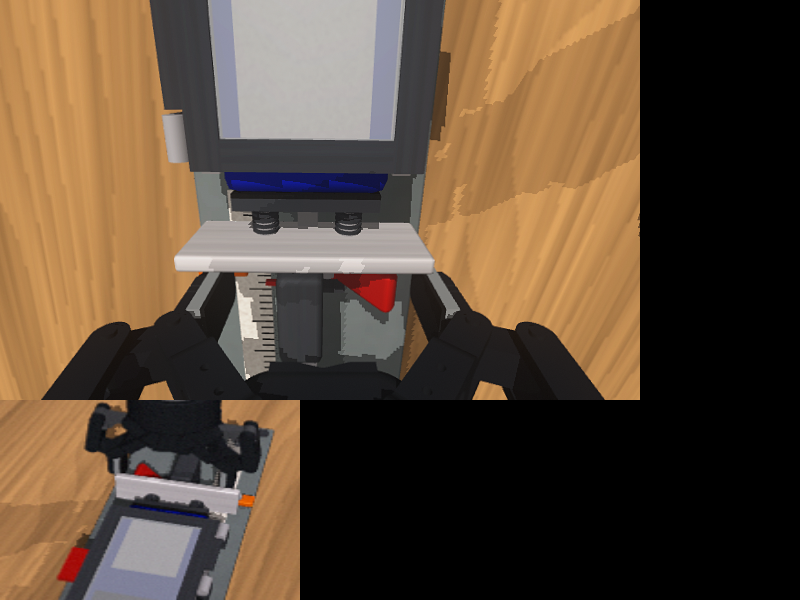

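The leg is moving: the pointer is at (272,283), and the rider is just showing under the jaw plate at (240,273).

```bash
cat > ptr.py <<'E'
from meas import *
import sys
def go(k):
    m=dict(np.load(f"pics/w{k}.npz"));a=cv2.imread(f"pics/{k}a.png")
    f=lambda uv,z:jg(plane(m,uv,z))
    for s,c,p in comps(a,(8,180,90),(18,255,255)):
        q=p[p[:,0]>=p[:,0].max()-2].mean(0)
        if s[4]<900 and 200<c[0]<330:print("orange",s,"tip",q,f(q,.02))
    for s,c,p in comps(a,(0,150,50),(6,255,255)):
        q=p[p[:,0]<=p[:,0].min()+2].mean(0)
        if s[4]<900 and c[0]<330:print("red",s,"tip",q,f(q,.02))
if __name__=="__main__":go(sys.argv[1])
E
python3 ptr.py 2; python3 ptr.py 3
```

```text
orange [251 145  42  15 431] tip [291. 152.] [-26.3594 -58.8377  20.    ]
red [295 223  12   4  44] tip [296.3333 224.6667] [ -23.8143 -134.2488   20.    ]
orange [199 272   4   3   9] tip [200.6667 272.6667] [-62.2923 -63.4596  20.    ]
orange [234 273  14   3  41] tip [245.875 273.875] [-35.5199 -64.1215  20.    ]
red [266 279  10   7  62] tip [267.2 281.8] [-23.2351 -69.5403  20.    ]
```

```bash
python3 -m handwheel '[[0,0,0,0.01,0,0,1],[0,0,0,0.01,0,0,1],[0,0,0,0.01,0,0,1],[0,0,0,0.004,0,0,1],[0,0,0,0,0,0,1],[0,0,0,0,0,0,1],[0,0,0,0,0,0,1],[0,0,0,0,0,0,1]]' >/dev/null;python3 st.py
python3 - <<'E'
from bench import ctrl
import cv2,numpy as np
np.savez("pics/w4.npz",**ctrl.camera_model("wrist"))
a=ctrl.camera("wrist")
cv2.imwrite("pics/4a.png",a)
cv2.imwrite("pics/v4.png",cv2.resize(a[220:350,180:380],None,fx=4,fy=4,interpolation=2))
import ptr;ptr.go(4)
E
```

```text
t 8.45 tcp jig mm [ 10.1599 -38.1153  47.6017] F jig [-0.098  -6.4263  1.1301] op 1.004 g 2.78861440799119 yaw 0.13891254299428168 z [ 0.0001 -0.001  -1.    ] q6 -0.24985954582921813
orange [234 273  28  14 271] tip [260.  276.5] [-27.2905 -58.2259  20.    ]
```

View pics/v4.png

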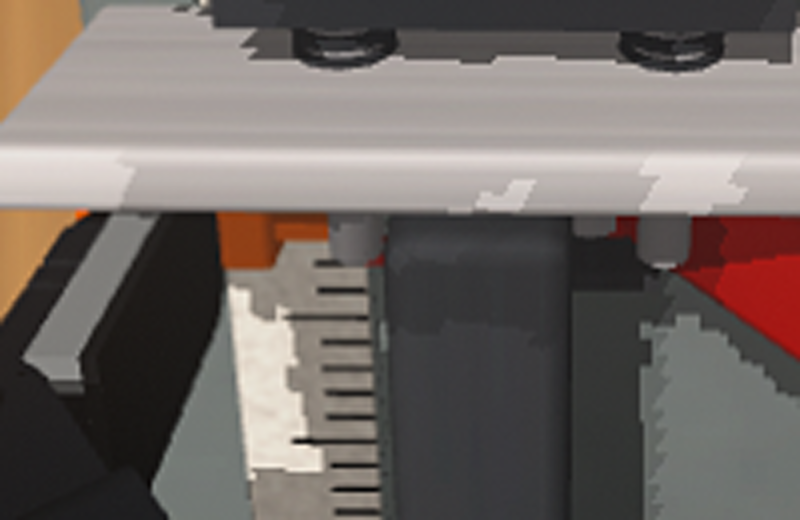

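The spring guide pins now stick out behind the plate and partly hide the pointer. Red shows at about (274,285), and the rider tip's rear edge is near row 280. I'll compare rear edges across the views.

```bash
python3 - <<'E'
from meas import *
for k in "234":
    m=dict(np.load(f"pics/w{k}.npz"));a=cv2.imread(f"pics/{k}a.png");h=cv2.cvtColor(a,cv2.COLOR_BGR2HSV)
    f=lambda uv,z:jg(plane(m,uv,z)).round(1)[:2]
    for n,l,u in(("or",(7,150,60),(19,255,255)),("red",(0,130,40),(6,255,255))):
        M=cv2.inRange(h,l,u);M[:130]=0;M[300:]=0
        for c in range(250,312,2):
            r=np.nonzero(M[:,c])[0]
            if len(r): print(k,n,c,r.min(),r.max(),"y front/rear",f((c,r.min()-.5),.02),f((c,r.max()+.5),.02))
E
```

```text
2 or 252 131 294 y front/rear [-61.9 -38.4] [ -76.7 -219.8]
2 or 254 144 251 y front/rear [-61.  -50.5] [ -70.  -165.2]
2 or 256 145 299 y front/rear [-59.2 -51.5] [ -72.7 -226.6]
2 or 258 145 295 y front/rear [-57.3 -51.5] [ -70.  -221.2]
2 or 260 145 289 y front/rear [-55.4 -51.5] [ -67.2 -213.2]
2 or 262 145 289 y front/rear [-53.5 -51.5] [ -64.9 -213.2]
2 or 264 145 159 y front/rear [-51.6 -51.5] [-52.6 -65.9]
2 or 266 145 296 y front/rear [-49.7 -51.5] [ -61.1 -222.6]
2 or 268 145 291 y front/rear [-47.8 -51.5] [ -58.4 -215.9]
2 or 270 145 295 y front/rear [-45.9 -51.6] [ -56.5 -221.2]
2 or 272 145 290 y front/rear [-44.  -51.6] [ -53.8 -214.5]
2 or 274 145 299 y front/rear [-42.1 -51.6] [ -52.3 -226.6]
2 or 276 145 299 y front/rear [-40.3 -51.6] [ -50.  -226.6]
2 or 278 145 292 y front/rear [-38.4 -51.6] [ -47.2 -217.2]
2 or 280 145 299 y front/rear [-36.5 -51.6] [ -45.5 -226.6]
2 or 282 145 296 y front/rear [-34.6 -51.6] [ -43.  -222.6]
2 or 284 151 288 y front/rear [-33.  -57.4] [ -40.3 -211.9]
2 or 286 151 271 y front/rear [-31.1 -57.4] [ -37. -190.]
2 or 288 151 298 y front
[... 1031 characters left out ...]
 red 266 280 284 y front/rear [-23.9 -67.9] [-24.1 -71.4]
3 red 268 279 285 y front/rear [-22.6 -67.2] [-22.9 -72.1]
3 red 270 279 285 y front/rear [-21.4 -67.2] [-21.7 -72.1]
3 red 272 279 285 y front/rear [-20.2 -67.2] [-20.5 -72.1]
3 red 274 279 285 y front/rear [-19.1 -67.2] [-19.3 -72.1]
4 or 250 274 280 y front/rear [-33.1 -56.2] [-33.5 -61. ]
4 or 252 273 279 y front/rear [-31.8 -55.5] [-32.2 -60.3]
4 or 254 273 279 y front/rear [-30.6 -55.5] [-31.  -60.3]
4 or 256 273 279 y front/rear [-29.5 -55.5] [-29.8 -60.3]
4 or 258 273 279 y front/rear [-28.3 -55.5] [-28.6 -60.3]
4 or 260 273 279 y front/rear [-27.1 -55.5] [-27.4 -60.3]
4 red 274 284 285 y front/rear [-19.3 -63.1] [-19.3 -64.5]
```

```bash
python3 -m handwheel '[[0,0,0,0.006,0,0,1],[0,0,0,0.006,0,0,1],[0,0,0,0,0,0,1],[0,0,0,0,0,0,1],[0,0,0,0,0,0,1],[0,0,0,0,0,0,1],[0,0,0,0,0,0,1],[0,0,0,0,0,0,1]]' >/dev/null;python3 st.py
python3 - <<'E'
from bench import ctrl
import cv2,numpy as np
np.savez("pics/w5.npz",**ctrl.camera_model("wrist"))
cv2.imwrite("pics/5a.png",ctrl.camera("wrist"));cv2.imwrite("pics/5b.png",ctrl.camera("side"))
from meas import *
m=ctrl.camera_model("wrist");h=cv2.cvtColor(cv2.imread("pics/5a.png"),cv2.COLOR_BGR2HSV)
for n,l,u in(("or",(7,150,60),(19,255,255)),("red",(0,130,40),(6,255,255))):
    M=cv2.inRange(h,l,u)[:300]
    for c in range(240,300,3):
        r=np.nonzero(M[:,c])[0]
        if len(r): print(n,c,r.min(),r.max(),jg(plane(m,(c,r.min()-.5),.02))[:2],jg(plane(m,(c,r.max()+.5),.02))[:2])
E
```

```text
t 9.3 tcp jig mm [ 10.2286 -34.7677  47.6293] F jig [-0.3906 -6.4446  1.8864] op 0.999 g 3.3038822717571747 yaw 0.13871647924247346 z [ 0.0003 -0.0013 -1.    ] q6 -0.24344769891083073
or 240 273 291 [-38.8893 -52.1674] [-40.1239 -65.4718]
or 243 273 291 [-37.1141 -52.1631] [-38.3042 -65.4652]
or 246 273 291 [-35.3396 -52.159 ] [-36.4854 -65.4589]
or 249 273 288 [-33.566  -52.1552] [-34.4891 -63.3086]
or 252 277 284 [-32.0105 -54.896 ] [-32.4535 -60.4713]
or 255 277 284 [-30.2292 -54.8923] [-30.6537 -60.4668]
or 258 277 284 [-28.4486 -54.889 ] [-28.8545 -60.4627]
or 261 277 284 [-26.6687 -54.8859] [-27.0561 -60.4589]
```

```bash
python3 - <<'E'
from meas import *
for k in "345":
    m=dict(np.load(f"pics/w{k}.npz"));g=cv2.cvtColor(cv2.imread(f"pics/{k}a.png"),cv2.COLOR_BGR2GRAY).astype(float)[:,294:312].mean(1)
    print(k,[jg(plane(m,(303,r-.5),.066))[1].round(1) for r in (256,258,273)],g[250:280].round())
E
python3 -m handwheel '[[0,0,0,0.003,0,0,1],[0,0,0,0,0,0,1],[0,0,0,0,0,0,1],[0,0,0,0,0,0,1],[0,0,0,0,0,0,1],[0,0,0,0,0,0,1],[0,0,0,0,0,0,1],[0,0,0,0,0,0,1]]' >/dev/null;python3 st.py
```

```text
3 [np.float64(-25.7), np.float64(-26.6), np.float64(-33.7)] [167. 172. 174. 168. 166. 169. 175. 197. 212. 219. 210. 201. 192. 187.
 186. 184. 181. 187. 183. 180. 182. 184. 142.  65.  51.  53.  53.  56.
  59.  63.]
4 [np.float64(-18.0), np.float64(-18.9), np.float64(-26.1)] [164. 167. 171. 168. 162. 165. 167. 185. 203. 217. 210. 203. 193. 184.
 184. 189. 186. 184. 187. 187. 185. 188. 156.  83.  48.  51.  52.  53.
  56.  60.]
5 [np.float64(-14.6), np.float64(-15.6), np.float64(-22.7)] [163. 166. 171. 168. 162. 164. 166. 183. 200. 215. 210. 203. 193. 183.
 183. 182. 180. 185. 181. 177. 180. 187. 159. 108.  46.  51.  51.  52.
  56.  59.]
t 10.2 tcp jig mm [ 10.2325 -34.0778  47.6398] F jig [ 1.0167 -8.49    0.9509] op 1.0 g 3.6897704552393407 yaw 0.13861313242720705 z [ 0.0003 -0.0016 -1.    ] q6 -0.24181731957661134
```

```bash
python3 -m handwheel '[[0,0,0,0,-0.01,0,0.9],[0,0,0,0,-0.01,0,0.8],[0,0,0,0,0,0,0.7],[0,0,0,0,0,0,0.62],[0,0,0,0,0,0,0.55],[0,0,0,0,0,0,0.5],[0,0,0,0,0,0,0.46],[0,0,0,0,0,0,0.46]]' >/dev/null;python3 st.py
python3 - <<'E'
from bench import ctrl
import cv2,numpy as np
np.savez("pics/w6.npz",**ctrl.camera_model("wrist"))
a=ctrl.camera("wrist");b=ctrl.camera("scene");cv2.imwrite("pics/6a.png",a)
o=np.zeros((600,800,3),np.uint8);o[:400,:640]=a;o[400:600,310:710]=cv2.resize(b[130:230,295:495],(400,200))
cv2.imwrite("pics/v6.png",o)
E
```

```text
t 11.0 tcp jig mm [  9.4583 -34.7043  50.8887] F jig [ 9.3105 -6.1159  7.8128] op 0.463 g 5.676075322553515 yaw 0.13870433276236033 z [ 0.0119 -0.0017 -0.9999] q6 -0.2447148216957806
```

View pics/v6.png

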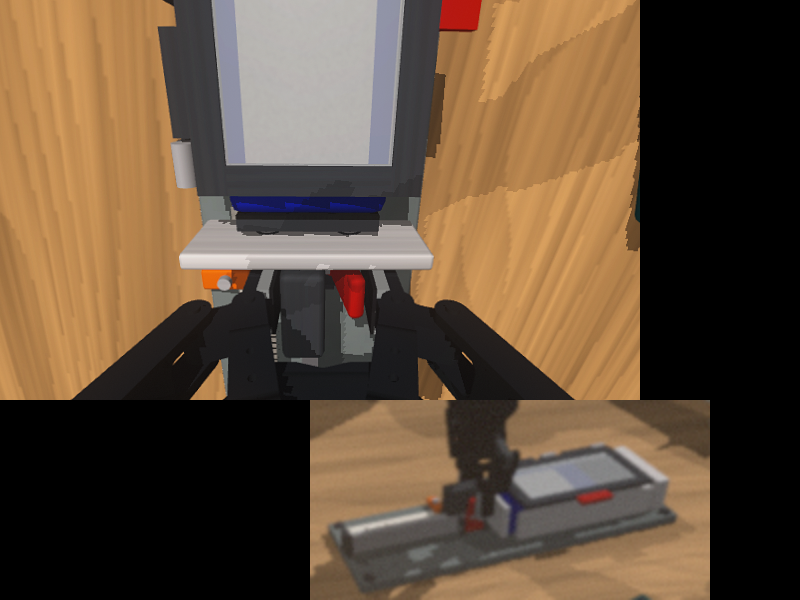

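The wrist view shows the −x finger almost at the stem (278,300). The +x finger is leaning on the lever, now near (357,295), which is partly closed; the arm gives a few mm under load. Now I squeeze fully.

```bash
python3 -m handwheel '[[0,0,0,0,0,0,0.4],[0,0,0,0,0,0,0.36],[0,0,0,0,0,0,0.3],[0,0,0,0,0,0,0.2],[0,0,0,0,0,0,0.1],[0,0,0,0,0,0,0],[0,0,0,0,0,0,0],[0,0,0,0,0,0,0]]' >/dev/null;python3 st.py
python3 - <<'E'
from bench import ctrl
import cv2,numpy as np
np.savez("pics/w7.npz",**ctrl.camera_model("wrist"))
a=ctrl.camera("wrist");b=ctrl.camera("scene");c=ctrl.camera("side");cv2.imwrite("pics/7a.png",a);cv2.imwrite("pics/7b.png",c)
o=np.zeros((600,800,3),np.uint8);o[:400,:640]=a;o[400:600,:300]=cv2.resize(c[212:362,235:400],(300,200));o[400:600,310:710]=cv2.resize(b[130:230,295:495],(400,200))
cv2.imwrite("pics/v7.png",o)
from meas import *
for k in "567":
    m=dict(np.load(f"pics/w{k}.npz"));im=cv2.imread(f"pics/{k}a.png");g=cv2.cvtColor(im,cv2.COLOR_BGR2GRAY).astype(float)[:,300:318].mean(1)
    d=np.diff(g[255:290]);r=255+d.argmin()
    print(k,"edge",r,jg(plane(m,(309,r+.5),.066)))
E
```

```text
t 11.9 tcp jig mm [  4.9274 -34.5565  50.183 ] F jig [-9.4219 -7.2447 21.9568] op 0.33 g 59.38924424350262 yaw 0.1391496219332872 z [ 0.0017 -0.0026 -1.    ] q6 -0.24449349626067296
5 edge 273 [  4.1515 -23.1807  66.    ]
6 edge 269 [  3.0857 -23.143   66.    ]
7 edge 270 [ -1.2883 -23.0786  66.    ]
```

View pics/v7.png

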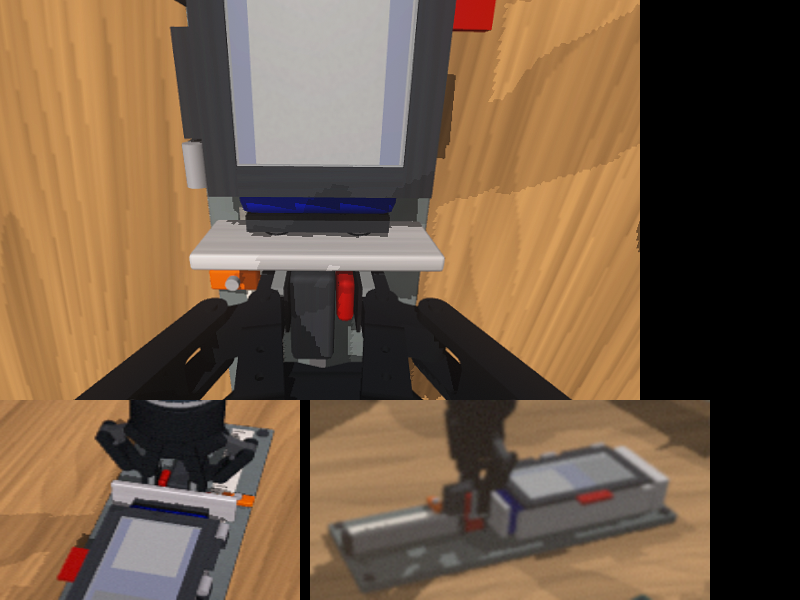

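The lever now stands against the stem at (345,297), the grip is 59 N and the opening is about 28 mm, so the lever is shut. From rear edges seen in the same view, the pointer is about 0.8 mm short of the mark, so I nudge it on while gripping.

```bash
python3 -m handwheel '[[0,0,0,0.003,0,0,0],[0,0,0,0,0,0,0],[0,0,0,0,0,0,0],[0,0,0,0,0,0,0],[0,0,0,0,0,0,0],[0,0,0,0,0,0,0],[0,0,0,0,0,0,0],[0,0,0,0,0,0,0]]' >/dev/null;python3 st.py
python3 - <<'E'
from bench import ctrl
from meas import *
m=ctrl.camera_model("wrist");im=ctrl.camera("wrist");cv2.imwrite("pics/8a.png",im)
for k,im,m in((7,cv2.imread("pics/7a.png"),dict(np.load("pics/w7.npz"))),(8,im,m)):
    g=cv2.cvtColor(im,cv2.COLOR_BGR2GRAY).astype(float)[:,300:318].mean(1);print(k,g[267:275].round(),[jg(plane(m,(309,r),.066))[1] for r in(270,271)])
E
```

```text
t 12.85 tcp jig mm [  4.9051 -34.4175  50.1654] F jig [ -9.886  -11.5869  20.9489] op 0.327 g 59.566108882427216 yaw 0.13917707050740155 z [ 0.0017 -0.0037 -1.    ] q6 -0.2429365739649098
7 [164. 164. 144. 103.  46.  51.  52.  52.] [np.float64(-22.832482287391947), np.float64(-23.325023837219618)]
8 [165. 164. 148. 107.  50.  50.  51.  52.] [np.float64(-22.69390924474018), np.float64(-23.18675443683286)]
```

```bash
python3 -m handwheel '[[0,0,0,0.003,0,0,0],[0,0,0,0,0,0,0],[0,0,0,0.002,0,0,0],[0,0,0,0,0,0,0],[0,0,0,0,0,0,0],[0,0,0,0,0,0,0],[0,0,0,0,0,0,0],[0,0,0,0,0,0,0]]' >/dev/null;python3 st.py
```

```text
t 13.7 tcp jig mm [  4.927  -34.2917  50.184 ] F jig [-10.6571 -17.5669  19.4814] op 0.328 g 60.19969940185547 yaw 0.13912764442912126 z [ 0.002  -0.0056 -1.    ] q6 -0.2403329840777552
```

```bash
python3 -c "
from bench import ctrl
print(ctrl.hand_in())"
```

```text
the job is handed in; nothing more can be done
None
```

I closed the jig and handed it in at about 14 s, still gripping the leg at about 60 N: the cover is down, the lever is shut, and the pointer is about 0.5 mm short of the mark by my estimate (hidden by then, and the shut lever held the leg against a final nudge).

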